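Hold a sample slide flush on a tilting stage

ROBOT

A 7-joint arm with a two-finger parallel gripper is mounted at the origin on the work surface. World frame = base frame: x ahead of the robot, y to its left, z up, the work surface at z = 0. Lengths are in m, angles in rad, forces in N, time in s.
With the tool pointing down it reaches from about 0.35 to 0.9 m from the base axis. Payload 8.1 kg.
Tool frame: the origin (TCP) lies where the fingers leave the gripper's body, on its centre line; the fingertips stand 66 mm ahead of it and the grasp point (between the pads) lies 47 mm ahead of it (arm.tip_reach is the distance from the TCP to the fingertips, in m); z points along the fingers, y is the direction in which the jaws open and shut (so a half turn about z gives the same grasp; the last joint's range is limited). The gripper opens to 92 mm and grips with 3 to 60 N. Pads are 19 mm wide; open, the fingers measure 130 mm over their backs; the gripper's body (75 mm by 190 mm) begins 47 mm behind the grasp point.
Start: joints at [-0.103, 0.434, 0.025, 1.573, -0.012, 1.134, -0.075], TCP at [0.625, -0, 0.292] pointing down, gripper open.
Joint ranges: [-2.62, 2.62], [-0.44, 2.09], [-1.27, 1.32], [0.08, 2.57], [-1.32, 4.46], [0.12, 2], [-2.74, 2.74]. Speed limits (rad/s): [2.22, 2.22, 3.01, 3.01, 3.14, 3.14, 3.14].

INTERFACE

Orientations are given as a rotation vector (axis times angle).
In Python, from cell import arm gives the robot as it stands.
- The arm moves only by the tool carry_out, never from a script. Its argument "plan" is a list of rows, each a list of 5 numbers: the shift along the world's x, y, z in cm, then the turn about the world's z in rad, then the finger opening in cm, from 0 to 9.18. In form: [[tx, ty, tz, spin, fingers], ...]. A call has 1 to 20 rows; each row is the pose to reach, as a shift and turn from the pose measured when the call began; what a row does not reach only later rows make up. A row lasts 1/10 s, in which the tool goes at most 50 mm and 8.59 degrees, less where a joint would pass 70% of its speed; a pose out of reach is approached as far as the arm can. A call with a gripper value outside its range is refused whole. The fingers move at their own pace and stop on an object; "squeeze" is the grip in N (left out, the last holds). Time passes only in rows, so rows that repeat a pose let the fingers close. It gives the time, the measured TCP pose, the force and the opening at its end, in the units of the state.
- arm.observe(): the state, without advancing time (a new reading comes with each control period).
- arm.get_image(name): name is "scene" or "side" or "wrist"; returns (picture, depth): 480x640x3 uint8, red, green, blue; 480x640 float32, m along the optical axis (not along the pixel's ray), 0 where there is no reading.
- arm.get_calibration(name): a dict with "intrinsics" (3x3 intrinsics, pixels), "D" ([k1, k2, p1, p2, k3] as OpenCV has them; the pictures are not rectified), "rvec" (rotation vector, rad) and "tvec" (3), from world to camera coordinates, as OpenCV has them; the wrist camera has in their place "tool_from_camera" (4x4, takes a point from camera to tool coordinates, whose origin is the TCP and whose axes are the flange's). Camera axes: x right, y down, z forward; pixel columns grow to the right and rows downward; lengths in m; the calibration is good to about 2 mm. A picture is of the moment at which its call begins: read the wrist's pose just before it. get_calibration takes no time and is no camera call.
- arm.sign_off(): hands the job in, once; it reports no verdict.
The state is a dict: "clock": time; "joints": joint angles; "dq": joint speeds; "joint_efforts": joint torques, N m; "position": TCP position; "ee_rot": TCP orientation; "force": force on the tool from outside, world axes, zero at the start; "ft_torque": the same for the moment, N m; "width": opening from 0.0 (shut) to 1.0 (fully open).
Only numpy, scipy, OpenCV 4.12 (cv2) and the standard library are available. Lean on these libraries where they do the work, as an engineer would, in place of code of your own. Each camera call takes 0.05 s, during which the arm holds its last target. There are 200 camera calls.

TASK

Pick the slide carrier out of the white tray by its black post, feel how steep the face of the tilting stage has been set, and bring the carrier onto that face at the same slope, its lower edge down against the stop ledge and its underside seated on all three round sprung seats. Finish while holding: keep gripping the post and keep pressing the carrier gently but firmly onto the stage, so that it does not move while a reading is taken; never hit the stage hard, and leave the other things on the bench where they are.

Things in the scene. Friction and masses are not known exactly. Their poses are not given: they have to be found in the camera images.
- slide: the slide carrier: a dark grey metal plate 100 mm (x) by 76 mm (y) by 6 mm thick with two glass panes and, upright in the middle, a black post 16 mm (x) by 20 mm (y) whose top is 51 mm above the plate's underside. Mass 0.11 to 0.22 kg. Origin: centre of the underside; z along the post. The same either way round (half turn about z). It lies flat in the tray, post up.
- grip_post (a point): the middle of the graspable part of the black post, on its axis, 36 mm above the carrier's underside; axes as the carrier's
- tray: fixed shallow white tray 170 by 150 mm, rim 14 mm high, walls and floor 5 mm; origin at the centre of its underside. On the left or the right of the bench, the stage on the other side.
- stage: fixed grey foot of the tilting stage, 140 mm (x) by 130 mm (y), with two side cheeks 80 mm high at y = +-57 mm; origin at the centre of its underside, on the bench. It stays level: its pose gives place and yaw, not the slope. A white face plate tilts on a pivot between the cheeks, +x end up, -x end (nearer the robot) down.
- pivot (a point): middle of the stage's pivot, 75 mm above the stage's origin; axes are the foot's (level); the pivot runs along y. The face plate (128 mm along the slope, 100 mm wide) is turned about it by 0.2 to 0.55 rad, not reported: feel or see it. It is locked, stiff under pushing. In the plate's own frame (origin here, x up the slope, z normal to it) the flat face is at z = 10 mm.
- pivot_left (a point): left end of the pivot (y = +57 mm from its middle). On the face, three sprung steel dome seats, 16 mm wide, stand 6 mm proud (tops at z = 16 mm of the plate's frame). Each gives way along z at 1.2 N per mm, for 4 mm, then is solid. They are at x, y = (-40, 30), (-40, -30) and (30, 0) mm in that frame.
- pivot_right (a point): right end of the pivot (y = -57 mm). Across the face's low end runs an aluminium stop ledge, 90 mm wide, 8 mm thick, inner side at x = -56 mm of the plate's frame, top 20 mm above the face. The carrier laid lengthwise up the slope (its x along the stage's x) against the ledge has its centre at x = -6 mm; keep it centred at y = 0.
- vial: bystander, to be left alone: amber glass vial with white lid, 30 mm diameter, 50 mm tall, standing between the tray and the stage
- jar: bystander, to be left alone: small clear glass jar with black lid, 44 mm diameter, 60 mm tall, on the left
- beaker: bystander, to be left alone: glass beaker, 64 mm diameter, 80 mm tall, far left
- dish: bystander, to be left alone: small white ceramic dish, 80 mm diameter, 25 mm tall, right side
- spatula: bystander, to be left alone: spatula 170 mm long, black handle, lying flat on the right
Mind the look-alikes: they are no part of the job. Of the things like the tray, leave any that is turquoise; of the rest the smaller one is meant.

How it is judged:
By the outcome, as a careful person would: the job done as asked, in the order asked, and still so for the second after the job is handed in, while the arm keeps its last pose, push and grip.
It also fails if it takes over 67 s, if anything falls off the work surface, if the arm or the gripper's body presses on something with over 40 N, if the wrist force passes 120 N, or if a joint passes its speed limit or range.

## Working session

There is one attempt and no reset: what is moved stays moved. The work goes in short steps, Python scripts to look and compute and a tool call to move; the robot and the scene stay as the last step left them, time stands still between calls to the robot, and variables do not carry over. Pictures are saved under pics/ and viewed, about 8 in all and at most 12, crops included, and the job is handed in when it is done.

Besides the shell and the picture viewer there is one more tool, called after ">>>" as name([rows], argument=value, ...), one row to a line, values as JSON. carry_out: Moves the arm, as the interface text tells. Its arguments: {"type":"object","properties":{"plan":{"type":"array"},"squeeze":{"type":"number"}},"required":["plan"]}

```bash
mkdir -p pics; ls; cat > h.py <<'E'
import numpy as np, cv2
from cell import arm
from scipy.spatial.transform import Rotation as R
def cam(name, save=None):
    s=arm.observe(); im,d=arm.get_image(name); c=arm.get_calibration(name)
    K=np.array(c["intrinsics"],float); D=np.array(c["D"],float)
    if name=="wrist":
        T=np.eye(4); T[:3,:3]=R.from_rotvec(s["ee_rot"]).as_matrix(); T[:3,3]=s["position"]
        W=T@np.array(c["tool_from_camera"])
    else:
        M=np.eye(4); M[:3,:3]=cv2.Rodrigues(np.array(c["rvec"],float))[0]; M[:3,3]=np.ravel(c["tvec"]); W=np.linalg.inv(M)
    if save: cv2.imwrite("pics/"+save+".png",im[:,:,::-1])
    return dict(im=im,d=d,K=K,D=D,W=W)
def rays(v,px):
    p=cv2.undistortPoints(np.array(px,float).reshape(-1,1,2),v["K"],v["D"]).reshape(-1,2)
    return np.c_[p,np.ones(len(p))]
def onplane(v,px,z):
    r=rays(v,px)@v["W"][:3,:3].T; o=v["W"][:3,3]
    return o+r*((z-o[2])/r[:,2])[:,None]
def bydepth(v,px):
    px=np.array(px); z=v["d"][px[:,1].astype(int),px[:,0].astype(int)]
    return (rays(v,px)*z[:,None])@v["W"][:3,:3].T+v["W"][:3,3]
E
python3 - <<'E'
from h import *
print(arm.observe())
for n in("scene","side"):
    v=cam(n,n+"1"); print(n,v["W"].round(3).tolist(),v["K"][0,0],(v["d"]>0).mean())
a=cv2.imread("pics/scene1.png");b=cv2.imread("pics/side1.png")
E
```

```text
pics
{'clock': 0.0, 'joints': array([-0.10262232,  0.43522931,  0.02498387,  1.57410505, -0.01162196,
        1.13397652, -0.07509469]), 'dq': array([-0.00206302,  0.0008526 ,  0.00021738,  0.00145371, -0.00028471,
       -0.00057795,  0.00044378]), 'joint_efforts': array([ 3.89017032e-04, -6.67853522e+01,  9.84863900e-01, -3.14464223e+01,
       -6.05165795e-02,  4.27553023e-02,  1.12382318e-04]), 'position': array([ 6.24592933e-01, -3.40208621e-05,  2.91437995e-01]), 'ee_rot': array([-2.22078935e+00, -2.22065286e+00,  1.88264338e-03]), 'force': array([ 0.09340401, -0.09765409, -0.57522458]), 'ft_torque': array([-0.02437098, -0.01066825,  0.01507675]), 'width': 0.9973082553355652}
scene [[0.349, 0.499, -0.793, 1.362], [0.937, -0.207, 0.282, -0.329], [-0.023, -0.842, -0.54, 0.705], [0.0, 0.0, 0.0, 1.0]] 510.3728020189055 0.99603515625
side [[-0.406, -0.601, 0.688, -0.593], [-0.914, 0.278, -0.296, 0.445], [-0.013, -0.749, -0.663, 1.075], [0.0, 0.0, 0.0, 1.0]] 535.6393732623725 0.9960123697916666
```

View pics/scene1.png

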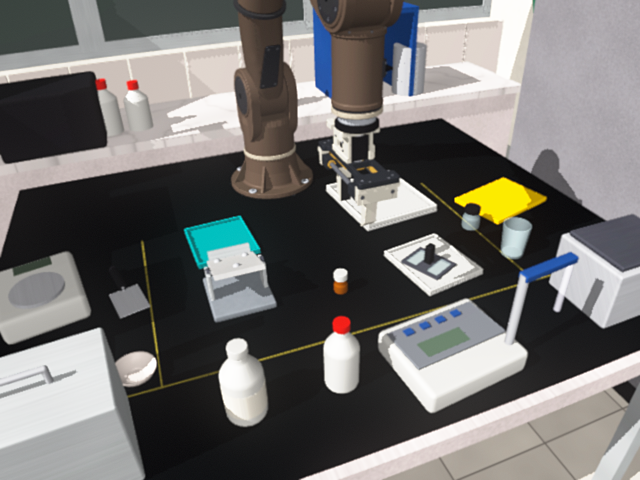

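View pics/side1.png

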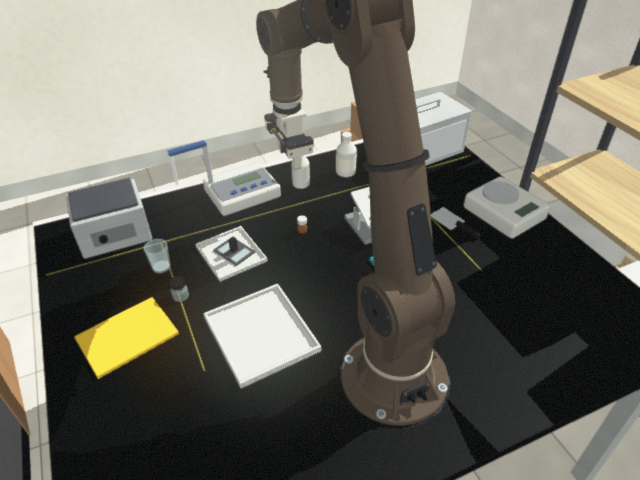

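```bash
python3 - <<'E'
from h import *
v=cam("scene"); 
def cloud(v,x0,x1,y0,y1):
    g=np.stack(np.meshgrid(np.arange(x0,x1),np.arange(y0,y1)),-1).reshape(-1,2)
    P=bydepth(v,g); return g,P,v["im"][g[:,1],g[:,0]].astype(int)
g,P,c=cloud(v,380,485,230,296)
post=(P[:,2]>.035)&(P[:,2]<.07)
print("post",post.sum(),np.median(P[post],0).round(4),P[post].min(0).round(4),P[post].max(0).round(4))
pt=(P[:,2]>.05)&post&(c.max(1)<80); print("top",P[pt].mean(0).round(4),pt.sum(), g[pt].mean(0))
w=(c.min(1)>170)&(P[:,2]>0)&(P[:,2]<.03)
r=cv2.minAreaRect((P[w,:2]*1000).astype(np.float32)); print("tray",r,cv2.boxPoints(r).round(0).tolist(),np.percentile(P[w,2],[5,50,95]).round(4))
# slide plate: dark / pane pixels within z 8..14mm non white
s=(c.min(1)<165)&(abs(P[:,2]-.011)<.003)
m=np.zeros((480,640),np.uint8); m[g[s,1],g[s,0]]=255
m=cv2.morphologyEx(m,cv2.MORPH_CLOSE,np.ones((7,7))); m=cv2.morphologyEx(m,cv2.MORPH_OPEN,np.ones((3,3)))
n,l,st,ce=cv2.connectedComponentsWithStats(m); k=1+st[1:,4].argmax()
q=np.argwhere(l==k)[:,::-1]; Q=onplane(v,q,.011); r=cv2.minAreaRect((Q[:,:2]*1000).astype(np.float32)); print("slide",r,cv2.boxPoints(r).round(0).tolist())
# stage
g,P,c=cloud(v,175,285,210,325)
ok=(P[:,2]>.01)&(P[:,2]<.15)&(c.max(1)-c.min(1)<60)&(c.max(1)>60)
r=cv2.minAreaRect((P[ok,:2]*1000).astype(np.float32)); print("stage",r,cv2.boxPoints(r).round(0).tolist(),P[ok].min(0),P[ok].max(0))
np.save("stage.npy",np.c_[g[ok],P[ok],c[ok]])
cv2.imwrite("pics/crop1.png",np.hstack([cv2.resize(v["im"][225:325,180:290,::-1],None,fx=3.6,fy=3.6,interpolation=2),cv2.resize(v["im"][215:315,380:490,::-1],None,fx=3.6,fy=3.6,interpolation=2)]))
E
```

```text
post 102 [0.5688 0.2063 0.0493] [0.5528 0.1978 0.0351] [0.5778 0.2213 0.0565]
top [0.5679 0.208  0.0538] 37 [429.91891892 246.54054054]
tray ((564.4718627929688, 224.85853576660156), (174.09864807128906, 163.99290466308594), 7.717516899108887) [[467.0, 294.0], [489.0, 132.0], [662.0, 155.0], [640.0, 318.0]] [0.0016 0.0049 0.0128]
slide ((567.9293212890625, 207.69387817382812), (99.41651153564453, 79.35955810546875), 24.63350486755371) [[506.0, 223.0], [539.0, 151.0], [630.0, 192.0], [597.0, 264.0]]
stage ((504.2626953125, -217.93960571289062), (145.58604431152344, 130.95675659179688), 0.7882633209228516) [[431.0, -153.0], [432.0, -284.0], [578.0, -282.0], [576.0, -151.0]] [ 0.43118888 -0.28324488  0.01001947] [ 0.57725162 -0.15197328  0.10800825]
```

View pics/crop1.png

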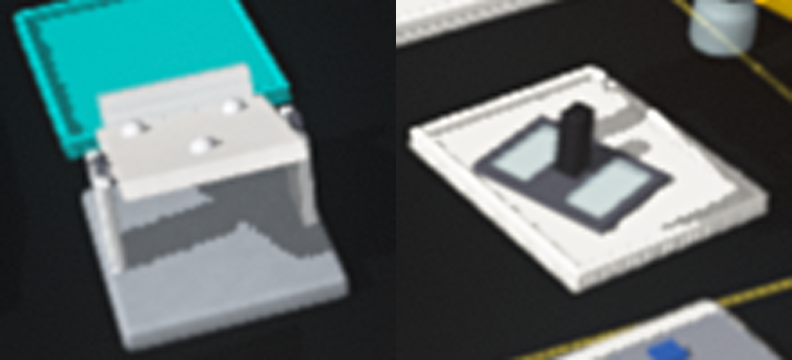

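```bash
python3 - <<'E'
from h import *
c=arm.get_calibration("wrist"); print(np.array(c["tool_from_camera"]).round(3).tolist(),np.array(c["intrinsics"]).round(0).tolist())
S=np.load("stage.npy"); g,P=S[:,:2],S[:,2:5]
# face: crop coords ->px
poly=np.array([[104,136],[270,98],[305,158],[122,195]])/3.6+[180,225]
m=np.array([cv2.pointPolygonTest(poly.astype(np.float32),(float(a),float(b)),False)>=0 for a,b in g])
Q=P[m]
for _ in range(4):
    c0=Q.mean(0); n=np.linalg.svd(Q-c0,full_matrices=False)[2][2]; n*=np.sign(n[2]); e=(Q-c0)@n; print(len(Q),c0.round(4),n.round(4),"tilt",np.arccos(n[2]).round(4),"yaw",np.degrees(np.arctan2(-n[1],-n[0])).round(1),e.std().round(5)); Q=Q[abs(e)<.0025]
f=(P[:,2]<.03)&~m
print("low part",P[f].min(0),P[f].max(0),np.unique(P[f,2].round(3),return_counts=True))
E
```

```text
[[0.001, -0.95, -0.311, 0.085], [1.0, 0.001, 0.001, -0.0], [-0.0, -0.311, 0.95, -0.092], [0.0, 0.0, 0.0, 1.0]] [[356.0, 0.0, 323.0], [0.0, 356.0, 238.0], [0.0, 0.0, 1.0]]
870 [ 0.5259 -0.2173  0.0918] [-0.3266  0.0127  0.9451] tilt 0.333 yaw -2.2 0.00302
694 [ 0.5186 -0.219   0.0898] [-0.3401  0.0016  0.9404] tilt 0.347 yaw -0.3 0.00099
667 [ 0.5169 -0.2191  0.0893] [-3.451e-01  5.000e-04  9.386e-01] tilt 0.3524 yaw -0.1 0.00077
656 [ 0.5162 -0.2192  0.0891] [-3.470e-01  1.000e-04  9.379e-01] tilt 0.3544 yaw -0.0 0.0007
low part [ 0.43303476 -0.28324488  0.01001947] [ 0.57725162 -0.15197328  0.02978381] (array([0.01 , 0.011, 0.012, 0.013, 0.014, 0.015, 0.016, 0.017, 0.018,
       0.019, 0.02 , 0.021, 0.022, 0.023, 0.024, 0.025, 0.026, 0.027,
       0.028, 0.029, 0.03 ]), array([ 20,  49, 152, 358, 599, 541, 336,  87,  27,   6,   6,   5,   6,
         2,   2,   4,   3,   5,   7,   3,   3]))
```

>>> carry_out([
  [-3,-6,2,-0.15,9.1],
  [-6,-12,2,-0.3,9.1],
  [-9,-18,2,-0.45,9.1],
  [-12,-21,2,-0.6,9.1],
  [-12,-21,2,-0.75,9.1],
  [-12,-21,2,-0.75,9.1],
])

```text
clock: 0.75
position: [0.5005, -0.2166, 0.312]
ee_rot: [2.889, 1.232, -0.005]
force: [-0.1, 0.1, 1.3]
width: 0.993
```

```bash
python3 - <<'E'
from h import *
v=cam("wrist","w1"); im=v["im"]; print(v["W"].round(3).tolist())
P=bydepth(v,np.stack(np.meshgrid(np.arange(640),np.arange(480)),-1).reshape(-1,2)).reshape(480,640,3)
np.savez("w1.npz",P=P,im=im,**{k:v[k] for k in("K","D","W")})
hsv=cv2.cvtColor(im,cv2.COLOR_RGB2HSV)
# foot outline: points z .01-.02
X=P; s=hsv[...,1]
ok=(s<60)&(hsv[...,2]>60)&(X[...,2]>.008)&(X[...,2]<.13)&(X[...,0]>.40)&(X[...,0]<.62)&(X[...,1]>-.32)&(X[...,1]<-.11)
r=cv2.minAreaRect((X[ok][:,:2]*1000).astype(np.float32)); print("stage",ok.sum(),r,cv2.boxPoints(r).round().tolist())
E
```

```text
[[0.722, -0.657, -0.217, 0.559], [-0.692, -0.686, -0.227, -0.155], [0.0, 0.314, -0.949, 0.404], [0.0, 0.0, 0.0, 1.0]]
stage 17554 ((501.58673095703125, -214.5998077392578), (127.75137329101562, 141.38084411621094), 89.78955078125) [[431.0, -278.0], [572.0, -279.0], [573.0, -151.0], [431.0, -150.0]]
```

View pics/w1.png

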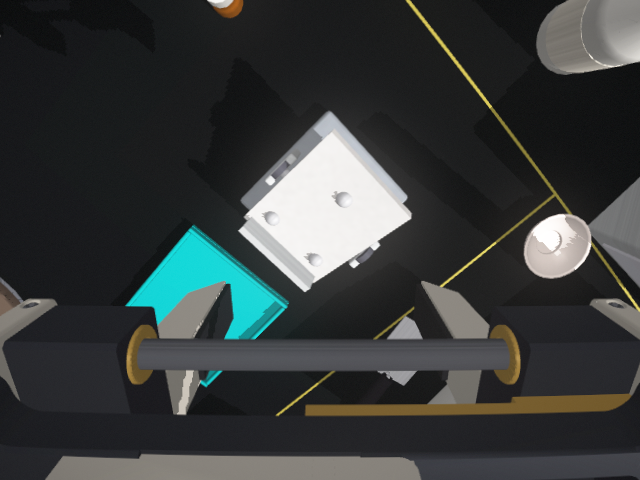

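```bash
python3 - <<'E'
from h import *
z=np.load("w1.npz"); P=z["P"]; v=dict(K=z["K"],D=z["D"],W=z["W"])
poly=np.array([[333,135],[410,213],[325,275],[262,215]],np.int32); m=np.zeros((480,640),np.uint8); cv2.fillPoly(m,[poly],1)
Q=P[m>0]
for _ in range(5):
    c0=Q.mean(0); n=np.linalg.svd(Q-c0,full_matrices=False)[2][2]; n*=np.sign(n[2]); e=(Q-c0)@n; Q=Q[abs(e)<.002]
print(len(Q),c0.round(4),n.round(4),"tilt",np.arcsin(-n[0]).round(4),e.std())
# seats: pixels >3mm proud
h=(P-c0)@n; s=((h>.003)&(h<.012)&(m>0)).astype(np.uint8)
k,l,st,ce=cv2.connectedComponentsWithStats(s)
S=[]
for i in range(1,k):
    if st[i,4]>15: p=P[l==i].mean(0); S.append(p-n*((p-c0)@n-.006)); print(ce[i].round(1),st[i,4],S[-1].round(4),h[l==i].max())
th=np.arcsin(-n[0])
S=np.array(S)
if len(S)==3:
    S=S[S[:,0].argsort()]; a=(S[0]+S[1])/2; d=S[2]-a; print("len",np.linalg.norm(d),"yaw",np.degrees(np.arctan2(d[1],d[0])),"y gap",S[1,1]-S[0,1],np.degrees(np.arctan2(*-(S[1]-S[0])[:2])))
    ex=d/np.linalg.norm(d); piv=S.mean(0)+ex*(50/3000)-n*.016; print("pivot",piv.round(4),"carrier centre",(piv+n*.016-ex*.006).round(4),"grip",(piv+n*.052-ex*.006).round(4))
    print("ledge inner at pivot frame check:",)
E
```

```text
2079 [ 0.5095 -0.2191  0.0884] [-0.4066 -0.0363  0.9129] tilt 0.4187 0.0005960556779239275
[342.1 201.6] 83 [ 0.5238 -0.2152  0.1014] 0.00586529514866949
[271.4 218.4] 109 [ 0.4614 -0.1854  0.0748] 0.00800445115604083
[291.2 240.9] 22 [ 0.4564 -0.2156  0.0714] 0.003985736206677026
[319.6 259.2] 510 [ 0.4646 -0.2482  0.0738] 0.010375068054938905
[342.9 258. ] 26 [ 0.4836 -0.2611  0.0817] 0.004742311696802877
```

>>> carry_out([
  [0,5,-1,0,9.1],
  [1,10,-2,-0.1,9.1],
  [2,15,-3,-0.2,9.1],
  [3,20,-4,-0.3,9.1],
  [4,25,-5,-0.4,9.1],
  [5,30,-5,-0.4,9.1],
  [6,35,-5,-0.4,9.1],
  [6.7,39,-5,-0.4,9.1],
  [6.7,42.4,-5,-0.4,9.1],
  [6.7,42.4,-5,-0.4,9.1],
  [6.7,42.4,-5,-0.4,9.1],
])

```text
clock: 1.9
position: [0.569, 0.213, 0.2612]
ee_rot: [-3.072, -0.653, 0.004]
force: [0.8, -0.5, -0.4]
width: 0.99
```

```bash
python3 - <<'E'
from h import *
z=np.load("w1.npz"); P=z["P"]; v=dict(K=z["K"],D=z["D"],W=z["W"])
# seats by triangulation-free: rays on face plane; refine plane on interior polygon using ransac
poly=np.array([[333,142],[400,210],[325,258],[275,222]],np.int32); m=np.zeros((480,640),np.uint8); cv2.fillPoly(m,[poly],1)
A=P[m>0]; rng=np.random.default_rng(0); best=(0,)
for _ in range(400):
    q=A[rng.choice(len(A),3,False)]; n=np.cross(q[1]-q[0],q[2]-q[0]); n/=np.linalg.norm(n)+1e-12; k=abs((A-q[0])@n)<.001
    if k.sum()>best[0]: best=(k.sum(),k)
Q=A[best[1]]; c0=Q.mean(0); n=np.linalg.svd(Q-c0,full_matrices=False)[2][2]; n*=np.sign(n[2])
print(len(A),len(Q),c0.round(4),n.round(4),"tilt",np.arcsin(-n[0]).round(4), ((Q-c0)@n).std())
h=(P-c0)@n
for px in [(272,218),(344,200),(316,260)]:
    w=P[px[1]-6:px[1]+7,px[0]-6:px[0]+7].reshape(-1,3); hh=(w-c0)@n; k=(hh>.003)&(hh<.009); p=w[k].mean(0); print(px,k.sum(),hh.max().round(4),p.round(4),(p-n*((p-c0)@n-.006)).round(4))
v=cam("wrist","w2")
G=np.stack(np.meshgrid(np.arange(640),np.arange(300)),-1).reshape(-1,2); B=bydepth(v,G); c=v["im"][G[:,1],G[:,0]].astype(int)
near=(abs(B[:,0]-.568)<.07)&(abs(B[:,1]-.208)<.07)
t=near&(B[:,2]>.045)&(B[:,2]<.065)&(c.max(1)<90); print("post top",t.sum(),B[t].min(0).round(4),B[t].max(0).round(4))
r=cv2.minAreaRect((B[t][:,:2]*1000).astype(np.float32)); print(r)
s=near&(B[:,2]>.0085)&(B[:,2]<.0145); r=cv2.minAreaRect((B[s][:,:2]*1000).astype(np.float32)); print("depth plate",s.sum(),r)
E
```

```text
7340 6278 [ 0.5153 -0.2153  0.0905] [-3.552e-01 -6.000e-04  9.348e-01] tilt 0.3631 0.0004843657344773207
(272, 218) 88 0.0065 [ 0.4607 -0.1855  0.0745] [ 0.4602 -0.1855  0.076 ]
(344, 200) 127 0.007 [ 0.526  -0.2148  0.0996] [ 0.5255 -0.2148  0.1008]
(316, 260) 83 0.2773 [ 0.4609 -0.2451  0.0746] [ 0.4604 -0.2451  0.076 ]
post top 427 [0.5535 0.2011 0.0453] [0.574  0.2242 0.0576]
((563.3488159179688, 212.89434814453125), (15.411431312561035, 19.338499069213867), 23.949016571044922)
depth plate 6918 ((567.950439453125, 207.69647216796875), (157.54324340820312, 118.86731719970703), 8.233978271484375)
```

View pics/w2.png

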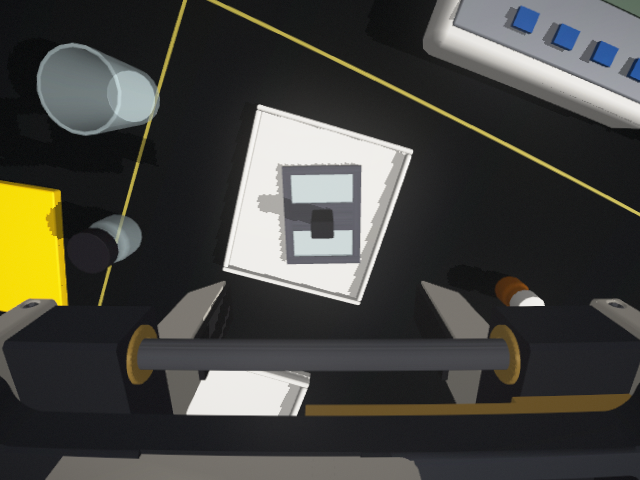

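```bash
python3 - <<'E'
from h import *
v=cam("wrist","w3"); s=arm.observe(); print(s["position"].round(4),s["ee_rot"].round(3),abs(s["dq"]).max())
G=np.stack(np.meshgrid(np.arange(640),np.arange(280)),-1).reshape(-1,2); B=bydepth(v,G); c=v["im"][G[:,1],G[:,0]].astype(int)
near=(abs(B[:,0]-.565)<.07)&(abs(B[:,1]-.21)<.07)
t=near&(B[:,2]>.052)&(B[:,2]<.06)&(c.max(1)<90); print("post top",t.sum(),B[t].mean(0).round(4))
r=cv2.minAreaRect(G[t].astype(np.float32)); Q=onplane(v,cv2.boxPoints(r),.056); print(Q.mean(0).round(4))
E=np.diff(Q,axis=0); print([(np.linalg.norm(e).round(4),np.degrees(np.arctan2(e[1],e[0])).round(1)) for e in E])
# plate grey mask (bluish grey), largest comp
m=np.zeros((480,640),np.uint8); w=near&(c.max(1)<125)&(c[:,2]>c[:,0]+3); m[G[w,1],G[w,0]]=255
m=cv2.morphologyEx(m,cv2.MORPH_OPEN,np.ones((5,5)))
k,l,st,ce=cv2.connectedComponentsWithStats(m); i=1+st[1:,4].argmax(); 
r=cv2.minAreaRect(np.argwhere(l==i)[:,::-1].astype(np.float32)); b=cv2.boxPoints(r); print(b.round(0).tolist()); Q=onplane(v,b,.011); print("plate centre",Q.mean(0).round(4))
E=np.diff(Q,axis=0); print([(np.linalg.norm(e).round(4),np.degrees(np.arctan2(e[1],e[0])).round(1)) for e in E])
E
```

```text
[0.5696 0.2102 0.2616] [ 3.074e+00  6.460e-01 -3.000e-03] 0.0156722990440283
post top 393 [0.5638 0.2124 0.0553]
[0.5636 0.2128 0.056 ]
[(np.float64(0.019), np.float64(-66.1)), (np.float64(0.0155), np.float64(-155.7)), (np.float64(0.0193), np.float64(113.9))]
[[295.0, 165.0], [358.0, 165.0], [358.0, 247.0], [295.0, 247.0]]
plate centre [0.5739 0.2098 0.011 ]
[(np.float64(0.0599), np.float64(-66.1)), (np.float64(0.0828), np.float64(-154.4)), (np.float64(0.0644), np.float64(113.9))]
```

>>> carry_out([
  [-0.5,0.2,-4,0,5],
  [-0.5,0.2,-8,0,5],
  [-0.5,0.2,-12,0,5],
  [-0.5,0.2,-15,0,5],
  [-0.5,0.2,-16.5,0,5],
  [-0.5,0.2,-17.2,0,5],
  [-0.5,0.2,-17.2,0,5],
  [-0.5,0.2,-17.2,0,5],
  [-0.5,0.2,-17.2,0,0],
  [-0.5,0.2,-17.2,0,0],
  [-0.5,0.2,-17.2,0,0],
  [-0.5,0.2,-17.2,0,0],
  [-0.5,0.2,-17.2,0,0],
  [-0.5,0.2,-17.2,0,0],
  [-0.5,0.2,-17.2,0,0],
], squeeze=20)

```text
clock: 3.5
position: [0.5646, 0.2123, 0.0899]
ee_rot: [-3.074, -0.646, 0.003]
force: [-1.7, -0.4, 5.6]
width: 0.215
```

>>> carry_out([
  [0,0,1,0,0],
  [0,0,3,0,0],
  [0,0,6,0,0],
  [0,0,10,0,0],
  [0,-1,14,0,0],
  [-1,-4,16,-0.05,0],
  [-2,-8,16,-0.1,0],
  [-3,-12,16,-0.15,0],
  [-4,-16,16,-0.2,0],
  [-5,-20,16,-0.25,0],
  [-6,-24,16,-0.3,0],
  [-7,-28,16,-0.35,0],
  [-7.5,-32,16,-0.417,0],
  [-7.5,-36,16,-0.417,0],
  [-7.5,-39,16,-0.417,0],
  [-7.5,-41.5,16,-0.417,0],
  [-7.5,-42.7,16,-0.417,0],
  [-7.5,-42.7,16,-0.417,0],
  [-7.5,-42.7,16,-0.417,0],
], squeeze=20)

```text
clock: 5.4
position: [0.4898, -0.2134, 0.2498]
ee_rot: [-3.14, 0.003, 0.003]
force: [1.2, 1.0, -2.2]
width: 0.219
```

```bash
python3 - <<'E'
from h import *
s=arm.observe(); print({k:np.round(s[k],4).tolist() for k in("clock","position","ee_rot","force","ft_torque","width")})
v=cam("scene"); w=cam("wrist"); 
cv2.imwrite("pics/c2.png",np.hstack([cv2.resize(v["im"][160:310,160:300,::-1],(400,428),interpolation=2),cv2.resize(w["im"][:, :, ::-1],(400,300))[:428] if 0 else cv2.copyMakeBorder(cv2.resize(w["im"][:,:,::-1],(400,300)),0,128,0,0,0)]))
E
```

```text
{'clock': 5.4, 'position': [0.4898, -0.2134, 0.2498], 'ee_rot': [-3.1403, 0.003, 0.0029], 'force': [1.2132, 0.9527, -2.2384], 'ft_torque': [0.0849, 0.1281, 0.0269], 'width': 0.2193}
```

View pics/c2.png

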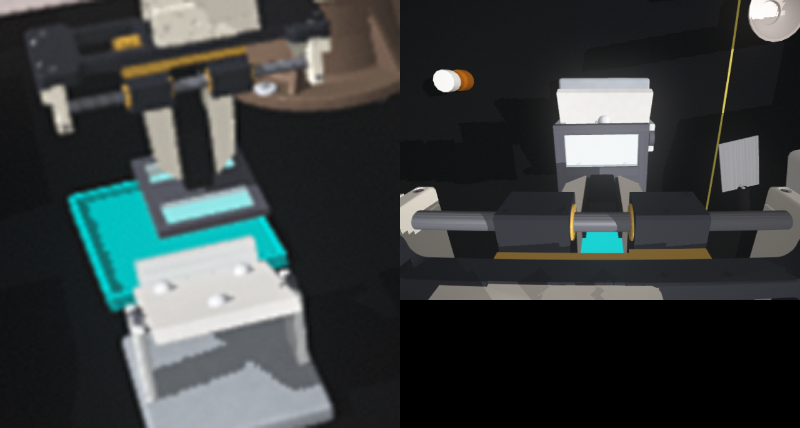

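>>> carry_out([
  [0,-0.17,-1.5,0,0],
  [0,-0.17,-3,0,0],
  [0,-0.17,-4.5,0,0],
  [0,-0.17,-5.5,0,0],
  [0,-0.17,-5.9,0,0],
  [0,-0.17,-5.9,0,0],
  [0,-0.17,-5.9,0,0],
], squeeze=7)

```text
clock: 6.2
position: [0.4903, -0.2145, 0.1913]
ee_rot: [-3.14, 0.0, 0.002]
force: [0.0, 0.8, -2.3]
width: 0.22
```

>>> carry_out([
  [0,0,-0.1,0,0],
  [0,0,-0.2,0,0],
  [0,0,-0.3,0,0],
  [0,0,-0.4,0,0],
  [0,0,-0.5,0,0],
  [0,0,-0.5,0,0],
])

```text
clock: 6.8
position: [0.4902, -0.2145, 0.1861]
ee_rot: [-3.14, 0.0, 0.002]
force: [-0.2, -0.1, -2.2]
width: 0.217
```

>>> carry_out([
  [0,0,-0.1,0,0],
  [0,0,-0.2,0,0],
  [0,0,-0.3,0,0],
  [0,0,-0.3,0,0],
])

```text
clock: 7.2
position: [0.4899, -0.2144, 0.183]
ee_rot: [-3.14, 0.0, 0.003]
force: [-1.5, 0.7, 0.8]
width: 0.215
```

>>> carry_out([
  [0,0,-0.1,0,0],
  [0,0,-0.2,0,0],
  [0,0,-0.3,0,0],
  [0,0,-0.3,0,0],
])

```text
clock: 7.6
position: [0.4891, -0.2144, 0.1797]
ee_rot: [-3.14, 0.001, 0.006]
force: [-4.2, 1.6, 2.1]
width: 0.218
```

```bash
cat > tilt.py <<'E'
from h import *
import sys
s=arm.observe(); print({k:np.round(s[k],4).tolist() for k in("clock","position","force","ft_torque","width")})
v=cam("wrist",sys.argv[1])
G=np.stack(np.meshgrid(np.arange(200,460),np.arange(120,320)),-1).reshape(-1,2); B=bydepth(v,G); p=s["position"]
k=(B[:,0]>p[0]+.013)&(B[:,0]<p[0]+.07)&(abs(B[:,1]-p[1])<.045)&(B[:,2]>.07)&(B[:,2]<.145)
A=B[k]; rng=np.random.default_rng(0); best=(0,)
for _ in range(400):
    q=A[rng.choice(len(A),3,False)]; n=np.cross(q[1]-q[0],q[2]-q[0]); n/=np.linalg.norm(n)+1e-12; m=abs((A-q[0])@n)<.001
    if m.sum()>best[0]: best=(m.sum(),m)
Q=A[best[1]]; c0=Q.mean(0); n=np.linalg.svd(Q-c0,full_matrices=False)[2][2]; n*=np.sign(n[2])
print("plate",len(A),len(Q),c0.round(4),n.round(4),"tilt",np.arcsin(-n[0]).round(4),"xmax",Q.max(0).round(4),"y",Q[:,1].min().round(4))
# stage pose from seats: height of plate top over seat plane (6 mm + compression<0)
th=.3633; ex=np.array([np.cos(th),0,np.sin(th)]); nn=np.array([-np.sin(th),0,np.cos(th)]); piv=np.array([.5033,-.2151,.0752])
d=Q-piv; print("plate-frame x max",(d@ex).max().round(4),"99%",np.percentile(d@ex,99).round(4)," z of underside at x low/high:",[(np.median((d@nn)[abs(d@ex-x)<.004])-.006).round(4) for x in(.012,.03,.04)])
E
python3 tilt.py w4
```

```text
{'clock': 7.6, 'position': [0.4891, -0.2144, 0.1797], 'force': [-4.2152, 1.6239, 2.137], 'ft_torque': [0.2821, 0.9988, 0.0517], 'width': 0.2179}
plate 19729 9552 [ 0.529  -0.2139  0.1034] [-0.0936 -0.0046  0.9956] tilt 0.0937 xmax [ 0.559  -0.1694  0.1074] y -0.2594
plate-frame x max 0.0632 99% 0.0627  z of underside at x low/high: [np.float64(0.0172), np.float64(0.0122), np.float64(0.0101)]
```

>>> carry_out([
  [0,0,0.3,0,0],
  [0.3,0,0.6,0,0],
  [0.7,0,0.6,0,0],
  [1.0,-0.05,0.6,0,0],
  [1.0,-0.05,0.4,0,0],
  [1.0,-0.05,0.2,0,0],
  [0.8,-0.05,0.1,0,0],
  [0.6,-0.05,0.0,0,0],
  [0.4,-0.05,-0.1,0,0],
  [0.2,-0.05,-0.2,0,0],
  [0.2,-0.05,-0.2,0,0],
], squeeze=5)

```text
clock: 8.75
position: [0.4907, -0.2149, 0.1776]
ee_rot: [-3.14, 0.001, 0.006]
force: [-0.6, -0.3, 0.2]
width: 0.219
```

```bash
python3 tilt.py w5
```

```text
{'clock': 8.75, 'position': [0.4907, -0.2149, 0.1776], 'force': [-0.6312, -0.3236, 0.2238], 'ft_torque': [0.0358, 0.203, -0.0424], 'width': 0.2185}
plate 20241 7891 [ 0.5261 -0.214   0.1048] [-0.24   -0.0056  0.9708] tilt 0.2424 xmax [ 0.5434 -0.1764  0.1101] y -0.2525
plate-frame x max 0.0497 99% 0.049  z of underside at x low/high: [np.float64(0.016), np.float64(0.0136), np.float64(0.0125)]
```

>>> carry_out([
  [-0.15,0,-0.12,0,0],
  [-0.3,0,-0.24,0,0],
  [-0.45,0,-0.36,0,0],
  [-0.6,0,-0.48,0,0],
  [-0.7,0,-0.58,0,0],
  [-0.7,0,-0.58,0,0],
])

```text
clock: 9.4
position: [0.4835, -0.2149, 0.1717]
ee_rot: [-3.139, 0.001, 0.007]
force: [-1.1, -0.4, -0.5]
width: 0.219
```

```bash
python3 tilt.py w6
```

```text
{'clock': 9.4, 'position': [0.4835, -0.2149, 0.1717], 'force': [-1.1035, -0.4086, -0.533], 'ft_torque': [0.0669, 0.0837, 0.0079], 'width': 0.2192}
plate 20457 8450 [ 0.5202 -0.2136  0.1031] [-0.3345 -0.0058  0.9424] tilt 0.3411 xmax [ 0.5388 -0.1764  0.1105] y -0.2527
plate-frame x max 0.0451 99% 0.0444  z of underside at x low/high: [np.float64(0.0142), np.float64(0.0136), np.float64(0.0141)]
```

```bash
python3 - <<'E'
from h import *
v=cam("scene"); w=cv2.imread("pics/w6.png")
cv2.imwrite("pics/c3.png",np.hstack([cv2.resize(v["im"][195:315,180:300,::-1],(400,400),interpolation=2),cv2.resize(w[140:340,220:420],(400,400),interpolation=2)]))
E
```

```text
(no output)
```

View pics/c3.png

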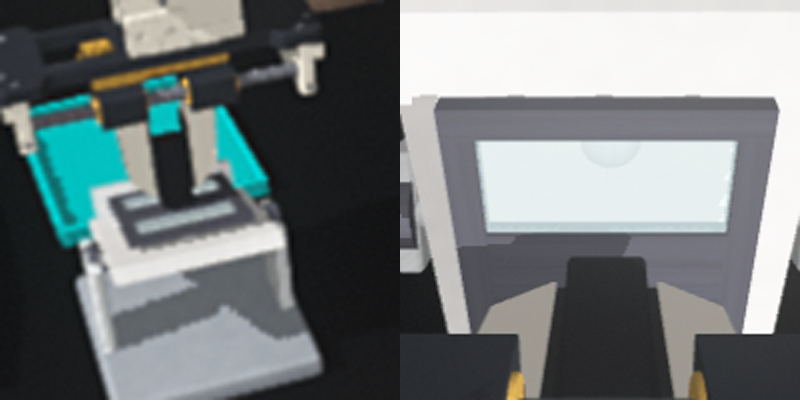

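```bash
python3 - <<'E'
from h import *
v=cam("wrist"); P=bydepth(v,[(324,r) for r in range(180,216,3)])
th=.3633; ex=np.array([np.cos(th),0,np.sin(th)]); nn=np.array([-np.sin(th),0,np.cos(th)]); piv=np.array([.5033,-.2151,.0752])
for r,p,c in zip(range(180,216,3),P,v["im"][180:216:3,324]): print(r,c,p.round(4),((p-piv)@ex).round(4),((p-piv)@nn).round(4))
for x in (290,360):
  p=bydepth(v,[(x,200)])[0]; print(p)
E
```

```text
180 [249 248 247] [ 0.5422 -0.215   0.1001] 0.0453 0.0095
183 [249 249 248] [ 0.5407 -0.215   0.0993] 0.0436 0.0093
186 [249 248 247] [ 0.5394 -0.215   0.0996] 0.0424 0.01
189 [107 107 112] [ 0.5389 -0.215   0.1048] 0.0438 0.015
192 [103 104 108] [ 0.5379 -0.215   0.1065] 0.0435 0.0169
195 [119 117 126] [ 0.5372 -0.215   0.1097] 0.0439 0.0202
198 [122 121 131] [ 0.5357 -0.215   0.1091] 0.0424 0.0201
201 [122 122 132] [ 0.5346 -0.215   0.11  ] 0.0416 0.0214
204 [125 124 135] [ 0.5328 -0.215   0.1081] 0.0393 0.0203
207 [121 121 130] [ 0.5314 -0.215   0.1081] 0.038 0.0208
210 [175 181 188] [ 0.5297 -0.215   0.1067] 0.0359 0.0201
213 [228 237 238] [ 0.5278 -0.215   0.1049] 0.0335 0.019
[ 0.53488825 -0.20003462  0.10935194]
[ 0.5348644  -0.23092463  0.10914941]
```

>>> carry_out([
  [-0.1,0,-0.04,0,0],
  [-0.2,0,-0.08,0,0],
  [-0.3,0,-0.12,0,0],
  [-0.3,0,-0.12,0,0],
  [-0.3,0,-0.12,0,0],
])

```text
clock: 10.05
position: [0.4816, -0.2149, 0.1711]
ee_rot: [-3.14, 0.001, 0.003]
force: [4.7, 1.6, 5.6]
width: 0.218
```

```bash
cat >> tilt.py <<'E'
c=np.array([((p-piv)@ex,(p-piv)@nn) for p in bydepth(v,[(x,r) for x in (300,320,324,345) for r in range(180,225)])])
k=(c[:,1]>.012)&(c[:,1]<.024); print("upper edge x (want .044):",np.percentile(c[k,0],[96,99]).round(4))
E
python3 tilt.py w7
```

```text
{'clock': 10.05, 'position': [0.4816, -0.2149, 0.1711], 'force': [4.6864, 1.6311, 5.5576], 'ft_torque': [0.3269, -0.9662, -0.0209], 'width': 0.2177}
plate 20480 8211 [ 0.517  -0.2147  0.1025] [-3.149e-01 -6.000e-04  9.491e-01] tilt 0.3204 xmax [ 0.5371 -0.1764  0.1099] y -0.2526
plate-frame x max 0.0435 99% 0.0428  z of underside at x low/high: [np.float64(0.0147), np.float64(0.0139), np.float64(0.0143)]
upper edge x (want .044): [0.0427 0.043 ]
```

>>> carry_out([
  [0,0,0,0,3.5],
  [0,0,0,0,3.5],
  [0,0,0,0,3.5],
  [0,0,0,0,3.5],
  [-0.15,0,0,0,3.5],
  [-0.25,0,-0.05,0,3.5],
  [-0.25,0,-0.05,0,3.5],
  [-0.25,0,-0.05,0,3.5],
])

```text
clock: 10.9
position: [0.4791, -0.2149, 0.1706]
ee_rot: [-3.14, 0.001, 0.003]
force: [-0.6, -0.5, 0.4]
width: 0.382
```

```bash
python3 tilt.py w8
```

```text
{'clock': 10.9, 'position': [0.4791, -0.2149, 0.1706], 'force': [-0.6408, -0.5162, 0.4347], 'ft_torque': [0.0889, 0.1005, 0.0361], 'width': 0.382}
plate 20532 8520 [ 0.5167 -0.2171  0.1023] [-0.3542  0.0139  0.9351] tilt 0.3621 xmax [ 0.5369 -0.1763  0.111 ] y -0.2526
plate-frame x max 0.0434 99% 0.0428  z of underside at x low/high: [np.float64(0.0142), np.float64(0.0142), np.float64(0.015)]
upper edge x (want .044): [0.0427 0.043 ]
```

>>> carry_out([
  [0,0,0,0,0],
  [0,0,0,0,0],
  [0,0,0,0,0],
  [0,0,0,0,0],
  [0,0,0,0,0],
  [0,0,0,0,0],
  [0,0,0,0,0],
], squeeze=25)

```text
clock: 11.65
position: [0.4792, -0.2149, 0.1706]
ee_rot: [-3.14, 0.001, 0.003]
force: [-0.4, 0.6, 0.1]
width: 0.214
```

>>> carry_out([
  [0.01,0,-0.05,0,0],
  [0.02,0,-0.1,0,0],
  [0.04,0,-0.15,0,0],
  [0.04,0,-0.15,0,0],
  [0.04,0,-0.15,0,0],
  [0.04,0,-0.15,0,0],
  [0.04,0,-0.15,0,0],
])

```text
clock: 12.35
position: [0.4796, -0.2149, 0.1693]
ee_rot: [-3.14, 0.001, 0.003]
force: [-0.0, 1.0, 4.3]
width: 0.216
```

```bash
python3 tilt.py w9
```

```text
{'clock': 12.35, 'position': [0.4796, -0.2149, 0.1693], 'force': [-0.0293, 1.0103, 4.3138], 'ft_torque': [0.2857, 0.2957, 0.0329], 'width': 0.2159}
plate 20723 8429 [ 0.5189 -0.2164  0.1015] [-0.3744  0.0096  0.9272] tilt 0.3838 xmax [ 0.5371 -0.1763  0.1098] y -0.2524
plate-frame x max 0.0436 99% 0.0427  z of underside at x low/high: [np.float64(0.0126), np.float64(0.0128), np.float64(0.0137)]
upper edge x (want .044): [0.0427 0.0428]
```

>>> carry_out([
  [0,0,-0.03,0,0],
  [0,0,-0.06,0,0],
  [0,0,-0.06,0,0],
  [0,0,-0.06,0,0],
  [0,0,-0.06,0,0],
  [0,0,-0.06,0,0],
  [0,0,-0.06,0,0],
  [0,0,-0.06,0,0],
  [0,0,-0.06,0,0],
  [0,0,-0.06,0,0],
])

```text
clock: 13.4
position: [0.4797, -0.2149, 0.1689]
ee_rot: [-3.14, 0.001, 0.002]
force: [-0.5, 0.8, 6.4]
width: 0.218
```

```bash
python3 tilt.py w10; python3 - <<'E'
from h import *
v=cam("scene"); s=cam("side"); w=cam("wrist")
o=arm.observe(); print(o["clock"],o["position"].round(4),o["force"].round(2),abs(o["dq"]).max())
cv2.imwrite("pics/c4.png",np.hstack([cv2.resize(v["im"][195:315,180:300,::-1],(400,400),interpolation=2),cv2.resize(w["im"][140:340,220:420,::-1],(400,400),interpolation=2)]))
E
```

```text
{'clock': 13.4, 'position': [0.4797, -0.2149, 0.1689], 'force': [-0.5321, 0.7557, 6.4018], 'ft_torque': [0.3656, 0.394, 0.0805], 'width': 0.2176}
plate 20756 8593 [ 0.5186 -0.2136  0.1011] [-0.369  -0.0055  0.9294] tilt 0.3779 xmax [ 0.5373 -0.1764  0.1093] y -0.2525
plate-frame x max 0.0434 99% 0.0428  z of underside at x low/high: [np.float64(0.0123), np.float64(0.0125), np.float64(0.0133)]
upper edge x (want .044): [0.0427 0.043 ]
13.6 [ 0.4798 -0.2149  0.1689] [-0.64  1.13  6.51] 0.0016187778591362193
```

View pics/c4.png

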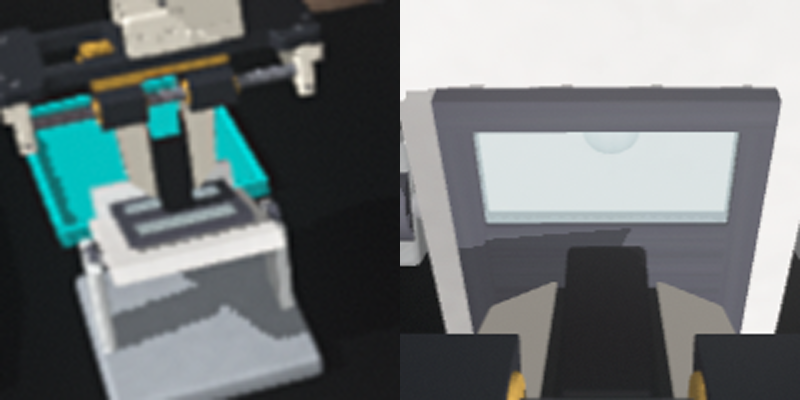

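```bash
python3 -c "
from cell import arm
print(arm.sign_off()); o=arm.observe(); print(o['clock'],o['position'],o['force'],o['width'])"
```

```text
the job is handed in; nothing more can be done
None
the job is handed in; nothing more can be done
```

The carrier is on the stage against the ledge, and I handed the job in at about 13.6 s of the 67 s allowed, still gripping and pressing. I had viewed 7 pictures; no verdict was reported.

**How it went**
- **Pick:** I took the carrier from the smaller white tray by its post, with the jaws across its 20 mm side.
- **Slope:** The wrist camera gave the face's slope as 0.363 rad. The first touch on the upper seat came about where that slope predicted, so I took it as confirmed.
- **Tilting:** The moves cannot tilt the tool, so I let the carrier turn in a light grip against the upper seat. I then slid it down until I felt the ledge, at about 5 N sideways.
- **Regrip:** I let go of the post for about a second so the carrier could settle freely on the seats. I then gripped it again with 25 N and pressed down.

**Last checks**
- **Force and stillness:** The tool reads 6.5 N upward, steady, and the arm is at rest.
- **Seating:** The underside sits about 12.5–13 mm above the pivot, measured along the face normal. Unloaded seats stand at 16 mm, so they are down roughly 3 mm of their 4 mm. The force suggests nearer 2 to 2.5 mm.
- **Ledge and centring:** The upper edge measured 43 mm against an ideal 44 mm, which fits ledge contact within the camera's 2 mm. The carrier is centred across the face to about 1 mm.

**What disagreed**
- **Slope under load:** It read 0.378–0.384 rad, against 0.362 when resting freely and 0.363 for the face. That is close to the measuring noise, but it could mean the lower seats are pressed about 1 mm more than the upper one.
- **Post position:** The scene and wrist cameras placed the post about 6 mm apart at the start. I mostly used the wrist value; the regrip was meant to remove any offset, and I did not check that.

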